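# Clamp a mortar cube in the test holder

### The arm

A 7-joint arm with a two-finger parallel gripper is mounted at the origin on a cart in front of the work surface, level with it; the furniture and walls round the work are solid. World frame = base frame: x ahead of the robot, y to its left, z up, the work surface at z = 0. Lengths are in m, angles in rad, forces in N, time in s.
With the tool pointing down it reaches from about 0.425 to 1.025 m from the base axis. Payload 9.4 kg.
Tool frame: the origin (TCP) lies on the centre line of the jaws, within the pads' length; the fingertips stand 25 mm ahead of it and the grasp point (between the pads) lies 6 mm ahead of it; z points along the fingers, y is the line along which they close (so a half turn about z gives the same grasp; the last joint's range is limited). The gripper opens to 93 mm and grips with 3 to 60 N. Pads are 15 mm wide; open, the fingers measure 128 mm over their backs; the gripper's body (75 mm by 188 mm) begins 65 mm behind the grasp point.
Start: joints at [-1.308, 0.599, -0.003, 1.599, 0.002, 0.943, -0.08], TCP at [0.242, 0.684, 0.244] pointing down, gripper open.
Joint ranges: [-2.57, 2.57], [-0.35, 1.97], [-1.29, 1.29], [0.11, 2.56], [-1.05, 4.19], [0.11, 1.86], [-2.63, 2.63]. Speed limits (rad/s): [2.22, 2.22, 3.01, 3.01, 3.14, 3.14, 3.14].

### API

Orientations are given as a 3x3 rotation matrix whose columns are the frame's x, y, z axes.
In Python, from bench import sense, read_camera, get_calibration, close_job gives the robot as it stands.
- The arm moves only by the tool arm_command, never from a script. Its argument "motion" is a list of rows, each a list of 5 numbers: the shift along the world's x, y, z in cm, then the turn about the world's z in rad, then the opening, from -1 (shut) to 1 (fully open). A call has 1 to 12 rows; each row shifts and turns the commanded pose from where the row before left it; what a row does not reach is not made up. A row lasts 1/10 s, in which the tool goes at most 50 mm and 8.59 degrees, less where a joint would pass 70% of its speed; a pose out of reach is approached as far as the arm can. A call is refused whole if a number of a shift passes 5 or a number of a turn 0.15, either way. A call with a gripper value outside its range is refused whole. The fingers move at their own pace and stop on an object; "newtons" is the grip in N (left out, the last holds). Time passes only in rows, so rows that do not move let the fingers close. It gives the time, the measured TCP pose, the force, the opening and the grip force at its end, in the units of the state.
- sense(): the state, without advancing time (a new reading comes with each control period).
- read_camera(name): name is "scene" or "side" or "wrist"; returns (picture, depth): 384x512x3 uint8, red, green, blue; 384x512 float32, m along the optical axis (not along the pixel's ray), 0 where there is no reading.
- get_calibration(name): a dict with "fx", "fy", "cx", "cy" (pixels), "position" and "rotation" of the camera in the world; the wrist camera has in their place "hand_eye" (4x4, takes a point from camera to tool coordinates, whose origin is the TCP and whose axes are the flange's). Camera axes: x right, y down, z forward; pixel columns grow to the right and rows downward; lengths in m; the calibration is good to about 2 mm. A picture is of the moment at which its call begins: read the wrist's pose just before it. get_calibration takes no time and is no camera call.
- close_job(): hands the job in; it is judged then, once.
The state is a dict: "clock": time; "q": joint angles; "joint_vel": joint speeds; "joint_torque": joint torques, N m; "ee_pos": TCP position; "eef_rot": TCP orientation; "contact_force": force on the tool from outside, world axes, zero at the start; "ft_torque": the same for the moment, N m; "gripper_width": finger opening in m; "grasp_force": force on a finger pad.
Only numpy, scipy, OpenCV 4.12 (cv2) and the standard library are available. Lean on these libraries where they do the work, as an engineer would, in place of code of your own. Each camera call takes 0.05 s, during which the arm holds its last target. There are 200 camera calls.

### The job

Push the mortar cube that stands on the holder along its track until it is fully home against the stop under the raised clamp arm, then push the clamp's handle down, past its dead point, until it snaps over and stays locked with the pad pressing on the cube. Only push with the fingers: do not lift the cube, and leave the spare cubes, the transducer and the calliper where they stand. Finish with the robot clear of everything.

Things in the scene. Friction and masses are not known exactly. Their poses are not given: they have to be found in the camera images.
- holder: fixed holder: aluminium plate 106 mm (its x) by 310 mm (its y, from y = -45 to +265), 12 mm thick, on the worktop; place and yaw vary. Origin on the worktop below the handle's pivot; x across, y from the clamp towards the cube's track, z up. The track lies between two steel rails (y 98 to 263, inner faces x = +-27.5, tops 24 mm above the worktop), open at its +y end
- seat (a point): point of the holder (x 0, y 118, z 12 mm in its frame; axes as the holder's): where the centre of the cube's underside is when the cube is home. The steel stop at the track's -y end, 56 mm wide, has its face 25.5 mm on the -y side of this point, its top 44 mm above the worktop
- pivot (a point): hinge of the toggle clamp's handle, 110 mm above the worktop over the holder's origin; axes as the holder's, the hinge runs along x. Its bracket spans y -15 to 59 mm, is 30 mm wide above its feet and 124 mm high. The clamp arm is hinged at y 41, z 80 mm; open, it rises towards +y at 61 degrees, its end about 0.16 m above the worktop; the handle rises to the -y side
- cube: the loose mortar test cube to be clamped, 51 mm each way, about 0.27 kg; origin at the centre of its underside, z up. It starts on the plate between the rails, 55 to 95 mm on the +y side of the seat, sides roughly square to the rails. It stands 2 mm free of each rail and slides with friction
- handle_push (a point): point on the upper (inner) face of the clamp handle, 100 mm from the pivot, in the middle of its black grip. The grip is 28 mm wide (holder's x), 18 mm thick and reaches from 60 to 130 mm from the pivot; this face is 9 mm off the line through the pivot. Axes: x along the hinge, -y along the handle outwards, z out of the face
- handle (a joint): angle of the clamp handle, rad: 0 open (handle rises 1.15 rad above level, towards -y of the holder), 1.15 locked (level, against its stop). Pushed down and away from the arm it grows and the arm comes down. A spring drives it back open until the dead point at about 1.0; past that it snaps to 1.15 and stays. At handle_push this takes about 5 N
- pad: rubber foot, 19 mm across, on a sprung spindle (few mm of travel) at the end of the clamp arm; it comes down on the middle of the top of the seated cube. Origin on the spindle 21 mm above the foot's face
- spare_cube_1: bystander: loose mortar cube like the other, 51 mm, on the worktop on the holder's -x side; origin at the centre of its underside
- spare_cube_2: bystander: loose mortar cube, 51 mm, on the worktop on the holder's +x side; origin at the centre of its underside
- transducer_1: bystander: black round ultrasonic transducer lying on the worktop on the holder's +x side, 97 mm long, 49 mm across; origin at the centre of its underside
- calliper_1: bystander: digital calliper lying flat on the worktop on the holder's -x side, 208 x 68 x 16 mm; origin at the centre of its underside
Things that resemble listed ones, but are neither listed nor needed, are in the scene too. Leave any blue or purple look-alike of the cube alone.

How it is judged:
On the way, in this order (a step that is already met when the one before it is completed fails the run):
1. the cube is home against the stop while the clamp is still open (y of cube in the frame of seat below 0.003 m and distance between cube and seat below 0.005 m and value of joint handle below 0.25 rad), for 0.2 s.
2. the handle has snapped into lock with the pad on the cube (value of joint handle above 1.1 rad and contact force between pad and cube above 3 N), for 0.2 s.
At the end, for the whole second after the job is handed in: the handle is locked (joint above 1.1 rad), the pad presses on the cube with more than 3 N, and the cube stands flat and still within 3 mm of the stop and 5 mm of its seat (all of step 2 and y of cube in the frame of seat below 0.003 m and distance between cube and seat below 0.005 m and angle between cube's own z axis and vertical below 0.05 rad and linear speed of cube below 0.01 m/s); the robot touches nothing.
It fails at once if the cube is lifted or tipped up (height (world z) of cube above 0.022 m or angle between cube's own z axis and vertical above 0.25 rad).
It fails at once if a spare cube, the transducer or the calliper is moved more than 15 mm (distance of any of spare_cube_1, spare_cube_2, transducer_1, calliper_1 from where it was at the start of the episode above 0.015 m).
It also fails if it takes over 51 s, if anything falls off the work surface, if the arm or the gripper's body presses on something with over 40 N, if the wrist force passes 120 N, or if a joint passes its speed limit or range.

## Working session

There is one attempt and no reset: what is moved stays moved. The work goes in short steps, Python scripts to look and compute and a tool call to move; the robot and the scene stay as the last step left them, time stands still between calls to the robot, and variables do not carry over. Pictures are saved under pics/ and viewed, at most 10 in all, crops included, and the job is handed in when it is done.

Besides the shell and the picture viewer there is one more tool, called after "Emit:" as name(argument=value, ...) on one line, values as JSON. arm_command: Moves the arm, as the interface text tells. Its arguments: {"type":"object","properties":{"motion":{"type":"array","items":{"type":"array","items":{"type":"number"}}},"newtons":{"type":"number"}},"required":["motion"]}

```bash
mkdir -p pics; cat > h.py <<'E'
import numpy as np, cv2
from bench import sense, read_camera, get_calibration
def cam(name):
    c=get_calibration(name)
    if name=="wrist":
        s=sense(); T=np.eye(4);T[:3,:3]=s["eef_rot"];T[:3,3]=s["ee_pos"]
        M=T@np.array(c["hand_eye"])
    else:
        M=np.eye(4);M[:3,:3]=c["rotation"];M[:3,3]=c["position"]
    im,d=read_camera(name)
    v,u=np.mgrid[:384,:512]
    P=np.stack([(u-c["cx"])/c["fx"]*d,(v-c["cy"])/c["fy"]*d,d],-1)@M[:3,:3].T+M[:3,3]
    P[d==0]=np.nan
    return im,P
E
python3 - <<'E'
from h import *
for n in ["scene","side"]:
    im,P=cam(n); np.savez(f"{n}0.npz",im=im,P=P)
    cv2.imwrite(f"pics/{n}0.png",cv2.resize(im[:,:,::-1],(800,600)))
    print(n,get_calibration(n)["position"])
print(sense())
E
```

```text
scene [ 0.16388589 -0.46538055  0.66062247]
side [ 0.11142749 -0.6178663   0.60529144]
{'clock': 0.1, 'q': array([-1.30769613,  0.60004317, -0.00258134,  1.59999489,  0.00178415,
        0.94289413, -0.07978854]), 'joint_vel': array([-0.0006802 , -0.00265318, -0.00200357, -0.00142275,  0.00042613,
        0.00131634,  0.00134774]), 'joint_torque': array([ 5.33328144e-03, -7.66555667e+01,  1.50210802e+00, -2.52938890e+01,
       -5.22778882e-02,  1.36559940e-02,  6.25798225e-05]), 'ee_pos': array([0.24149966, 0.68320129, 0.24286679]), 'eef_rot': array([[-9.42851922e-01,  3.33211832e-01, -3.58341577e-04],
       [ 3.33212012e-01,  9.42851046e-01, -1.28839565e-03],
       [-9.14459442e-05, -1.33417003e-03, -9.99999106e-01]]), 'contact_force': array([-0.28993169,  0.52711421, -0.76519154]), 'ft_torque': array([-0.021587  , -0.02256761, -0.01147842]), 'grasp_force': 0.0, 'gripper_width': 0.09321484264004319}
```

View pics/scene0.png

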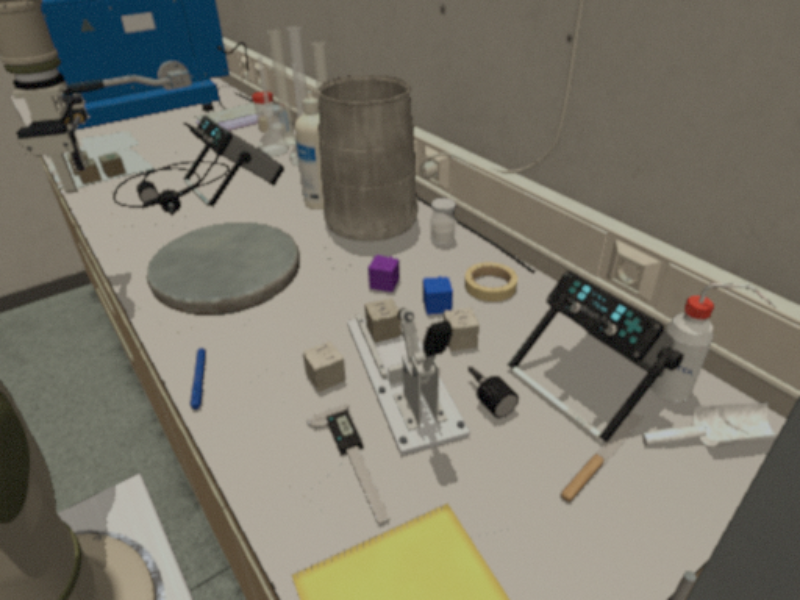

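View pics/side0.png

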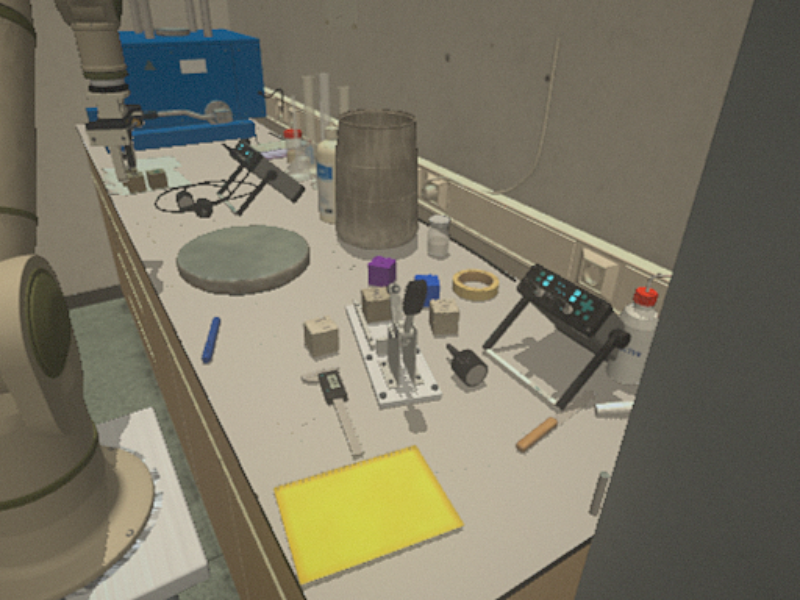

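The scene view shows these cube-like things. Pixels are in the 800x600 view:
- The cube between the rails of the white plate is at (382,318).
- The spares are at (323,366) on the -x side and (460,328) on the +x side.
- The blue look-alike is at (437,294) and the purple one at (384,273).
- Two more cubes stand far off at (90,168) and (112,163).

I choose (382,318), the one on the holder. The handle's black grip is at (438,338) and the open clamp arm at (407,325). I'll measure these and check with a close crop.

```bash
python3 - <<'E'
from h import *
for n in ["scene","side"]:
    f=np.load(n+"0.npz"); im,P=f["im"],f["P"]
    if n=="scene": pts=dict(cubetop=(380,308),sp1=(322,354),sp2=(462,318),grip=(438,338),arm=(407,318),trans=(497,397),cal=(345,428),platecorner=(405,440),plateR=(465,428),bg=(360,440))
    else: pts=dict(cubetop=(376,294),sp1=(321,325),sp2=(445,308),grip=(415,298),arm=(396,290))
    for k,(u,v) in pts.items(): print(n,k,np.round(np.nanmedian(P[int(v*.64)-1:int(v*.64)+2,int(u*.64)-1:int(u*.64)+2].reshape(-1,3),axis=0),4))
    S=slice(int(285*.64),int(460*.64)),slice(int(290*.64),int(520*.64))
    c=im[S][:,:,::-1]; 
    if n=="scene": cv2.imwrite("pics/crop0.png",cv2.resize(c,None,fx=5,fy=5))
E
```

```text
scene cubetop [0.5815 0.2018 0.0641]
scene sp1 [0.4505 0.1713 0.0521]
scene sp2 [0.6854 0.1099 0.0525]
scene grip [ 0.5    -0.0557  0.2133]
scene arm [0.5351 0.061  0.155 ]
scene trans [ 0.611  -0.057   0.0459]
scene cal [0.4135 0.0504 0.0174]
scene platecorner [ 0.4712 -0.0233  0.0187]
scene plateR [ 0.5573 -0.0512  0.0123]
scene bg [0.42   0.0184 0.0153]
side cubetop [0.5823 0.1955 0.0595]
side sp1 [0.4502 0.1654 0.0476]
side sp2 [0.6811 0.1005 0.0468]
side grip [ 0.5009 -0.0561  0.2056]
side arm [0.5388 0.0535 0.1525]
```

View pics/crop0.png

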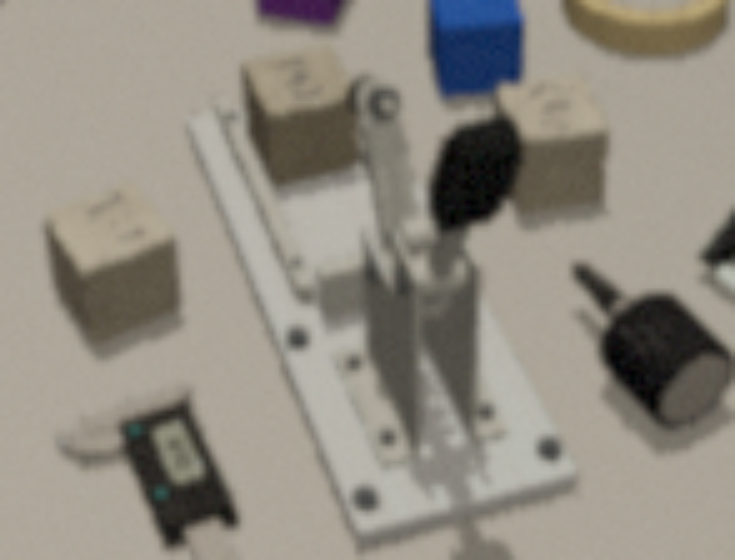

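The crop confirms the choice: the plain grey mortar cube stands between the two rails at about crop (300,115), beyond the steel stop at (340,290). The handle grip is at (475,170) and the arm end at (380,100). Next I raise the arm, bring it over and refine with the wrist camera.

Emit:
arm_command(motion=[[0, 0, 4.5, 0, -1], [0, 0, 4.5, 0, -1], [0, 0, 4.5, 0, -1], [0, 0, 4.5, 0, -1], [2, -4, 0, -0.1, -1], [2, -4, 0, -0.1, -1], [2, -4, 0, -0.1, -1], [2, -4, 0, -0.1, -1], [2, -4, 0, -0.1, -1], [2, -4, 0, -0.1, -1], [2, -4, 0, -0.1, -1], [2, -4, 0, -0.1, -1]])

```text
clock: 1.3
ee_pos: [0.402, 0.3617, 0.4235]
eef_rot: [[-0.414, 0.91, -0.0], [0.91, 0.414, -0.0], [-0.0, -0.0, -1.0]]
contact_force: [0.2, 0.3, 0.6]
gripper_width: 0.0024
grasp_force: 0.0
```

```bash
python3 - <<'E'
from h import *
print(np.round(get_calibration("wrist")["hand_eye"],3), get_calibration("wrist")["fx"])
for n in ["scene","side"]:
    f=np.load(n+"0.npz"); im,P=f["im"].astype(int),f["P"]
    x,y,z=np.moveaxis(P,-1,0)
    box=(x>.4)&(x<.72)&(y>-.12)&(y<.32)
    tab=box&(abs(z)<.006); 
    m=box&(z>.009)&(z<.032)&(im.min(-1)>140)&((im.max(-1)-im.min(-1))<25)
    k,l,st,c=cv2.connectedComponentsWithStats(m.astype(np.uint8)); 
    for i in np.argsort(-st[1:,4])[:3]+1:
        print(n,np.median(z[tab]),st[i],cv2.minAreaRect(P[l==i][:,:2].astype(np.float32)*1000))
E
```

```text
[[-0.    -0.956 -0.292  0.081]
 [ 1.     0.    -0.    -0.001]
 [ 0.    -0.292  0.956 -0.141]
 [ 0.     0.     0.     1.   ]] 331.37364172871514
scene 0.0015819257868650016 [ 222  201   54   88 1210] ((539.7238159179688, 105.75761413574219), (311.6622009277344, 78.32688903808594), 72.9974365234375)
scene 0.0015819257868650016 [278 241  23  41 383] ((551.9660034179688, 2.0707855224609375), (120.34092712402344, 50.0088996887207), 71.32205963134766)
scene 0.0015819257868650016 [329 235  37  29 155] ((701.5867309570312, -62.06012725830078), (115.84813690185547, 11.985831260681152), 89.99616241455078)
side -0.002683285203066821 [235 224  26  34 221] ((492.53265380859375, 28.032302856445312), (146.2713165283203, 44.09444046020508), 82.35294342041016)
side -0.002683285203066821 [262 225  21  30 182] ((551.084228515625, -1.863861083984375), (120.29011535644531, 51.86220932006836), 72.5893783569336)
side -0.002683285203066821 [225 204  11  24  70] ((521.45556640625, 144.0674285888672), (119.3248291015625, 16.054859161376953), 72.8179702758789)
```

Emit:
arm_command(motion=[[1.7, -3.4, 0, -0.09, -1], [1.7, -3.4, 0, -0.09, -1], [1.7, -3.4, 0, -0.09, -1], [1.7, -3.4, 0, -0.09, -1], [1.7, -3.4, 0, -0.09, -1], [1.7, -3.4, 0, -0.09, -1], [1.7, -3.4, 0, -0.09, -1], [1.7, -3.4, 0, -0.09, -1], [0, 0, 0, 0, -1], [0, 0, 0, 0, -1]])

```text
clock: 2.3
ee_pos: [0.5375, 0.0911, 0.4233]
eef_rot: [[0.286, 0.958, -0.001], [0.958, -0.286, -0.0], [-0.0, -0.001, -1.0]]
contact_force: [-0.1, 0.2, 0.7]
gripper_width: 0.0005
grasp_force: 0.0
```

```bash
python3 - <<'E'
from h import *
im,P=cam("wrist"); np.savez("w0.npz",im=im,P=P)
cv2.imwrite("pics/w0.png",cv2.resize(im[:,:,::-1],(800,600)))
E
```

```text
(no output)
```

View pics/w0.png

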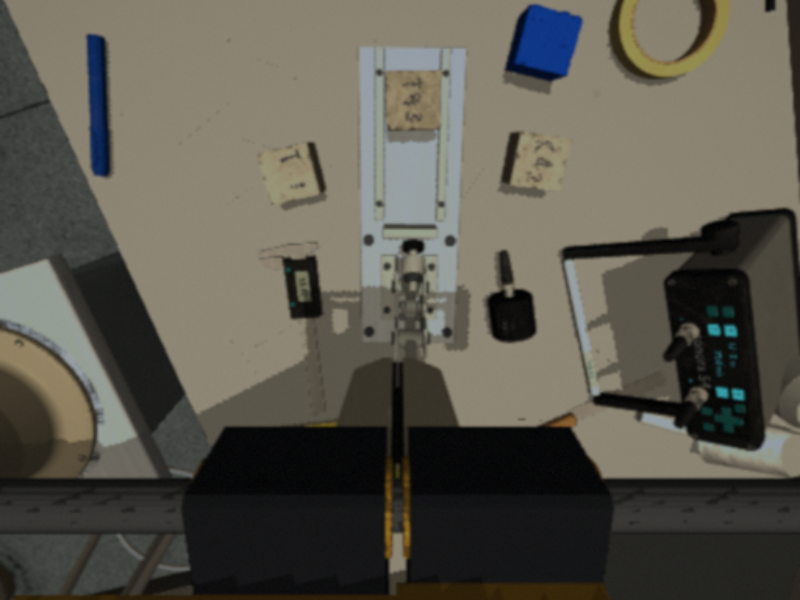

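The wrist view shows the holder plate with corners near (358,47), (467,47) and (361,343). The target cube is at (413,100) between the rails, the stop is at (410,231) and the clamp is at (412,290). I'll fit the holder from these.

```bash
python3 - <<'E'
from h import *
f=np.load("w0.npz"); im,P=f["im"].astype(int),f["P"]
x,y,z=np.moveaxis(P,-1,0)
v,u=np.mgrid[:384,:512]
reg=(u>215)&(u<310)&(v>22)&(v<232)
print("table z",np.nanmedian(z[(u>150)&(u<220)&(v>60)&(v<90)]), "plate z",np.nanmedian(z[(u>250)&(u<280)&(v>100)&(v<135)]))
m=(reg&(z>.007)&(z<.03)).astype(np.uint8)
k,l,st,c=cv2.connectedComponentsWithStats(m); i=1+np.argmax(st[1:,4])
(cx,cy),wh,a=cv2.minAreaRect(P[l==i][:,:2].astype(np.float32)*1000); print((cx,cy),wh,a)
yaw=np.radians(a if wh[0]>wh[1] else a+90)
ey=np.array([np.cos(yaw),np.sin(yaw)]);ey*=np.sign(ey[1]);ex=np.array([ey[1],-ey[0]])
O=np.array([cx,cy])-110*ey
print("origin",O,"ey",ey)
H=lambda p:np.stack([(p[...,:2]*1000-O)@ex,(p[...,:2]*1000-O)@ey,p[...,2]*1000],-1)
def st_(n,m): q=H(P[m]);print(n,len(q),"min",np.percentile(q,2,0).round(1),"max",np.percentile(q,98,0).round(1))
st_("cube top",reg&(z>.055)&(z<.07)&(v<90))
st_("plate",l==i)
st_("rails/stop top",reg&(v>142)&(v<155)&(z>.035)&(z<.055))
h=H(P)
g=reg&(z>.18)
st_("z>180",g)
st_("arm 130-170",reg&(z>.13)&(z<.175))
for n in("scene","side"):
    f=np.load(n+"0.npz");P=f["P"];im=f["im"];z=P[...,2];h=H(P)
    st_(n+" grip",(z>.165)&(abs(h[...,0])<40)&(h[...,1]>-80)&(h[...,1]<20)&(im.max(-1)<60))
    st_(n+" cube",(z>.052)&(z<.07)&(abs(h[...,0])<35)&(h[...,1]>150)&(h[...,1]<270)&(im.min(-1)>85))
E
```

```text
table z 8.378925434660012e-05 plate z 0.012433431063623768
(552.1231079101562, 98.86656188964844) (310.2781677246094, 106.26397705078125) 72.93058013916016
origin [519.83479101  -6.28791777] ey [0.29353015 0.95594982]
cube top 1342 min [-23.1 188.6  60.1] max [ 24.9 237.5  64.3]
plate 9312 min [-51.2 -33.7  10.4] max [ 51.1 260.7  25.4]
rails/stop top 245 min [-26.4  83.   41. ] max [27.3 92.9 46.1]
z>180 60 min [-19.9 106.  398.4] max [ -4.6 107.  402.5]
arm 130-170 447 min [ -9.4  -6.1 132.7] max [  9.9  99.4 159.4]
scene grip 283 min [-14.5 -57.  171.2] max [ 11.3 -32.6 231.3]
scene cube 227 min [-24.8 191.   60.6] max [ 24.2 241.   66.5]
side grip 146 min [-12.  -59.5 168.9] max [ 11.7 -33.9 227.3]
side cube 136 min [-21.4 187.7  56.9] max [ 25.3 236.3  61.7]
```

```bash
python3 - <<'E'
from h import *
f=np.load("scene0.npz");P=f["P"]
for n,u,v in [("purple",384,262),("blue",437,286),("bucketL",330,180),("bucketM",370,180),("bucketLow",372,225),("bucketR",408,180),("disc",225,245),("bottle",443,215)]:
    print(n,P[int(v*.64),int(u*.64)].round(3))
O=np.array([519.8,-6.3]);ey=np.array([.2935,.956])
for y in (285,252,210,151): print(y,O+y*ey)
E
```

```text
purple [0.678 0.337 0.053]
blue [0.71  0.21  0.051]
bucketL [0.695 0.561 0.138]
bucketM [0.745 0.483 0.152]
bucketLow [0.745 0.48  0.047]
bucketR [0.837 0.472 0.13 ]
disc [0.454 0.589 0.053]
bottle [0.863 0.384 0.076]
285 [603.4475 266.16  ]
252 [593.762 234.612]
210 [581.435 194.46 ]
151 [564.1185 138.056 ]
```

Emit:
arm_command(motion=[[1.3, 3.4, 0, -0.008, -1], [1.3, 3.4, 0, 0, -1], [1.3, 3.4, 0, 0, -1], [1.3, 3.4, 0, 0, -1], [1.3, 3.5, 0, 0, -1], [0, 0, -4, 0, -1], [0, 0, -4, 0, -1], [0, 0, -4, 0, -1], [0, 0, -4, 0, -1], [0, 0, -4, 0, -1], [0, 0, -4, 0, -1], [0, 0, -4, 0, -1]])

```text
clock: 3.55
ee_pos: [0.6013, 0.2647, 0.1419]
eef_rot: [[0.289, 0.957, -0.001], [0.957, -0.289, 0.001], [0.001, -0.001, -1.0]]
contact_force: [0.2, 0.5, -0.5]
gripper_width: 0.0005
grasp_force: 0.0
```

Emit:
arm_command(motion=[[0, 0, -3, 0, -1], [0, 0, -2.5, 0, -1], [0, 0, -2, 0, -1], [0, 0, 0, 0, -1], [0, 0, 0, 0, -1]])

```text
clock: 4.05
ee_pos: [0.602, 0.2637, 0.0687]
eef_rot: [[0.291, 0.957, -0.001], [0.957, -0.291, 0.0], [-0.0, -0.001, -1.0]]
contact_force: [1.0, -1.1, -0.4]
gripper_width: 0.0007
grasp_force: 0.0
```

Emit:
arm_command(motion=[[-0.47, -1.53, -0.5, 0, -1], [-0.35, -1.15, 0, 0, -1], [-0.235, -0.765, 0, 0, -1], [-0.235, -0.765, 0, 0, -1], [-0.235, -0.765, 0, 0, -1], [-0.235, -0.765, 0, 0, -1], [-0.235, -0.765, 0, 0, -1], [-0.235, -0.765, 0, 0, -1], [-0.235, -0.765, 0, 0, -1], [-0.235, -0.765, 0, 0, -1], [-0.235, -0.765, 0, 0, -1], [0, 0, 0, 0, -1]])

```text
clock: 5.25
ee_pos: [0.5727, 0.1649, 0.0635]
eef_rot: [[0.294, 0.956, -0.001], [0.956, -0.294, -0.001], [-0.001, -0.001, -1.0]]
contact_force: [0.2, 0.2, -0.6]
gripper_width: 0.0009
grasp_force: 0.0
```

Emit:
arm_command(motion=[[-0.176, -0.574, 0, 0, -1], [-0.176, -0.574, 0, 0, -1], [-0.147, -0.478, 0, 0, -1], [-0.117, -0.382, 0, 0, -1]])

```text
clock: 5.65
ee_pos: [0.5668, 0.1462, 0.0635]
eef_rot: [[0.293, 0.956, -0.001], [0.956, -0.293, -0.0], [-0.0, -0.0, -1.0]]
contact_force: [0.2, 1.8, -1.2]
gripper_width: 0.0004
grasp_force: 0.6
```

Emit:
arm_command(motion=[[-0.088, -0.287, 0, 0, -1], [-0.059, -0.191, 0, 0, -1]])

```text
clock: 5.85
ee_pos: [0.5655, 0.1417, 0.0636]
eef_rot: [[0.293, 0.956, -0.0], [0.956, -0.293, -0.0], [-0.0, -0.0, -1.0]]
contact_force: [0.1, 1.9, -1.0]
gripper_width: 0.0008
grasp_force: 0.6
```

```bash
cat >> h.py <<'E'
O=np.array([519.8,-6.3]);ey=np.array([.2935,.956]);ex=np.array([.956,-.2935])
H=lambda p:np.stack([(p[...,:2]*1000-O)@ex,(p[...,:2]*1000-O)@ey,p[...,2]*1000],-1)
E
python3 - <<'E'
from h import *
s=sense();print(H(s["ee_pos"]),s["contact_force"])
for n in ("scene","side"):
    im,P=cam(n);h=H(P)
    m=(h[...,2]>50)&(h[...,2]<70)&(abs(h[...,0])<35)&(h[...,1]>85)&(h[...,1]<200)&(im.min(-1)>85)
    q=h[m];print(n,len(q),np.percentile(q,[2,50,98],0).round(1))
    if n=="scene": cv2.imwrite("pics/s1.png",cv2.resize(im[170:310,180:340,::-1],None,fx=4,fy=4))
E
```

```text
[  0.27969514 154.87440032  63.56916042] [ 0.0664266   1.93742971 -0.95845292]
scene 165 [[-24.5  98.6  58.7]
 [-10.5 129.4  64.1]
 [ 10.8 153.5  68.2]]
side 125 [[-21.   94.8  57.2]
 [ -6.  128.2  59.8]
 [ 12.2 149.4  68.6]]
```

View pics/s1.png

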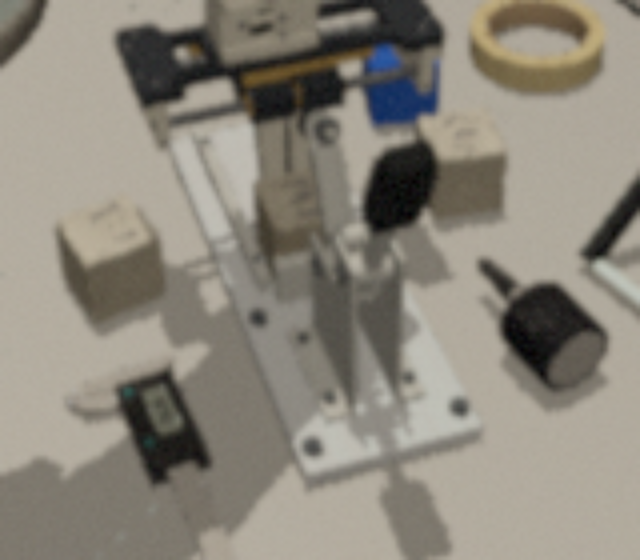

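The picture shows the cube at crop (290,210) nearly at the stop, with the fingers behind it and the clamp still open. I'll creep forward until the force rises.

Emit:
arm_command(motion=[[-0.03, -0.096, 0, 0, -1], [-0.03, -0.096, 0, 0, -1], [0, 0, 0, 0, -1]])

```text
clock: 6.25
ee_pos: [0.5654, 0.1409, 0.0637]
eef_rot: [[0.292, 0.956, 0.001], [0.956, -0.292, 0.001], [0.001, 0.0, -1.0]]
contact_force: [0.8, 4.8, -0.3]
gripper_width: 0.0003
grasp_force: 2.1
```

Emit:
arm_command(motion=[[-0.03, -0.096, 0, 0, -1], [-0.03, -0.096, 0, 0, -1], [0, 0, 0, 0, -1]])

```text
clock: 6.55
ee_pos: [0.5653, 0.1408, 0.0639]
eef_rot: [[0.291, 0.957, 0.002], [0.957, -0.291, 0.003], [0.003, 0.001, -1.0]]
contact_force: [2.1, 10.3, 0.8]
gripper_width: 0.0004
grasp_force: 4.8
```

Emit:
arm_command(motion=[[-0.03, -0.096, 0, 0, -1], [-0.03, -0.096, 0, 0, -1], [0, 0, 0, 0, -1], [0, 0, 0, 0, -1]])

```text
clock: 6.95
ee_pos: [0.5653, 0.1407, 0.0641]
eef_rot: [[0.289, 0.957, 0.003], [0.957, -0.289, 0.004], [0.005, 0.002, -1.0]]
contact_force: [2.9, 14.8, 0.9]
gripper_width: 0.0007
grasp_force: 7.4
```

Emit:
arm_command(motion=[[0.15, 0.478, 0, 0, -1], [0.3, 0.96, 0, 0, -1], [0.6, 1.91, 0, 0, -1], [0.9, 2.9, 0, 0, -1], [0, 0, 3, 0, -1], [0, 0, 4.5, 0, -1], [0, 0, 4.5, 0, -1], [0, 0, 4.5, 0, -1], [0, 0, 4.5, 0, -1], [0, 0, 4.5, 0, -1], [0, 0, 3, 0, -1], [0, 0, 0, 0, -1]])

```text
clock: 8.15
ee_pos: [0.5849, 0.1985, 0.3531]
eef_rot: [[0.294, 0.956, 0.006], [0.956, -0.294, 0.002], [0.004, 0.005, -1.0]]
contact_force: [1.0, -0.2, -0.3]
gripper_width: 0.0005
grasp_force: 0.0
```

```bash
python3 - <<'E'
from h import *
s=sense();print(H(s["ee_pos"]),s["contact_force"])
for n in ("wrist","scene","side"):
    im,P=cam(n);h=H(P)
    m=(h[...,2]>56)&(h[...,2]<68)&(abs(h[...,0])<35)&(h[...,1]>85)&(h[...,1]<200)&(im.min(-1)>60)
    q=h[m];print(n,len(q),np.percentile(q,[2,50,98],0).round(1))
    if n=="wrist": cv2.imwrite("pics/w1.png",cv2.resize(im[:,:,::-1],(640,480)))
E
```

```text
[  2.16682075 214.92266595 353.05667937] [ 1.0485736  -0.17056989 -0.27987307]
wrist 117 [[-24.7 110.4  60.8]
 [ -7.8 125.4  62.4]
 [ 24.2 140.9  64.2]]
scene 216 [[-25.2  95.4  57.5]
 [ -9.6 120.6  63.9]
 [  9.1 146.9  66.1]]
side 117 [[-21.7  93.1  56.7]
 [ -6.9 118.6  59.3]
 [ 10.6 141.6  61.5]]
```

View pics/w1.png

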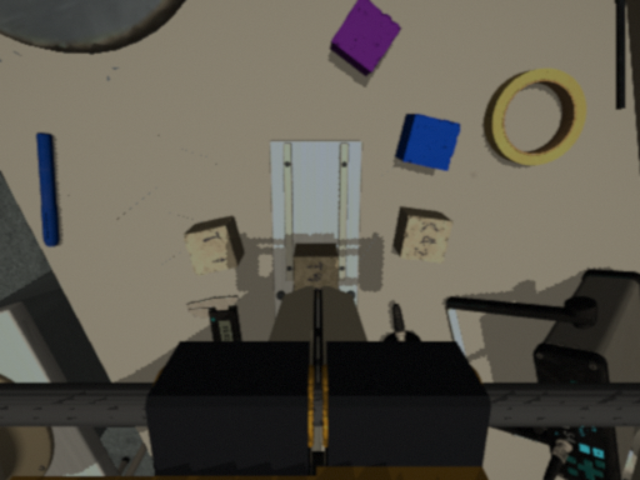

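The wrist view shows the cube at (316,265), hard up to the clamp end. Compared with the first pictures, all three cameras put its centre at y≈118 mm, so it is home. Next I go over to the inner side of the handle.

Emit:
arm_command(motion=[[-1.03, -3.22, 0, 0, -1], [-1.03, -3.22, 0, 0, -1], [-1.03, -3.22, 0, 0, -1], [-1.03, -3.22, 0, 0, -1], [-1.03, -3.22, 0, 0, -1], [-1.03, -3.22, 0, 0, -1], [0, 0, 0, 0, -1], [0, 0, -3.5, 0, -1], [0, 0, -3.5, 0, -1], [0, 0, -3, 0, -1], [0, 0, -2.3, 0, -1], [0, 0, 0, 0, -1]])

```text
clock: 9.5
ee_pos: [0.5194, 0.0061, 0.222]
eef_rot: [[0.292, 0.956, -0.007], [0.956, -0.292, -0.002], [-0.004, -0.007, -1.0]]
contact_force: [1.0, -0.3, 0.8]
gripper_width: 0.0004
grasp_force: 0.0
```

```bash
python3 - <<'E'
from h import *
s=sense();print(H(s["ee_pos"]),s["contact_force"],s["eef_rot"].round(3))
im,P=cam("side");cv2.imwrite("pics/s2.png",cv2.resize(im[120:290,170:340,::-1],None,fx=3.5,fy=3.5))
E
```

```text
[ -4.00023205  11.70066189 221.97523671] [ 0.96335895 -0.33154046  0.83483867] [[ 0.292  0.956 -0.007]
 [ 0.956 -0.292 -0.002]
 [-0.004 -0.007 -1.   ]]
```

View pics/s2.png

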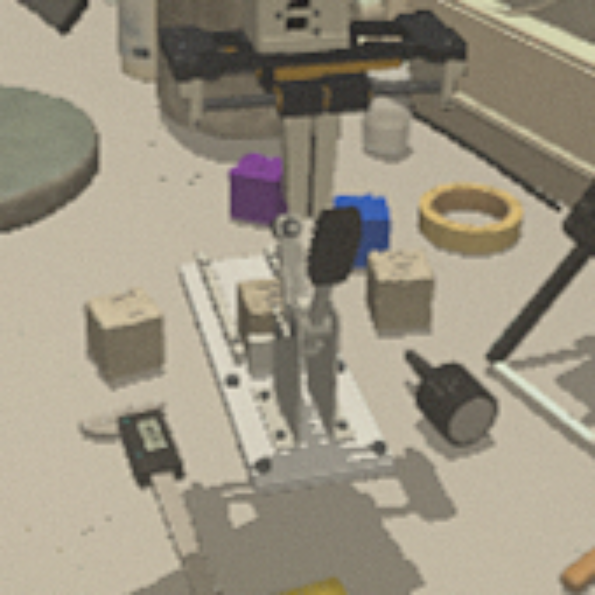

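The side view shows the closed fingers at (310,190) on the inner side of the handle grip at (335,245), clear of the arm. Now I start the arc.

Emit:
arm_command(motion=[[0.04, -1.24, 0.6, 0, -1], [-0.352, -1.147, 0, 0, -1], [-0.294, -0.956, 0.2, 0, -1], [-0.205, -0.669, -0.3, 0, -1], [-0.205, -0.669, -0.3, 0, -1], [-0.249, -0.813, -0.55, 0, -1], [-0.249, -0.813, -0.55, 0, -1]])

```text
clock: 10.25
ee_pos: [0.5067, -0.0581, 0.2165]
eef_rot: [[0.292, 0.956, 0.001], [0.956, -0.292, -0.0], [0.0, 0.001, -1.0]]
contact_force: [1.9, 1.7, 2.8]
gripper_width: 0.0008
grasp_force: 2.0
```

```bash
python3 - <<'E'
from h import *
s=sense();print(H(s["ee_pos"]),s["contact_force"],s["eef_rot"].round(3))
E
```

```text
[  2.71087428 -53.30729188 216.47730634] [1.86149145 1.65031795 2.82805816] [[ 0.292  0.956  0.001]
 [ 0.956 -0.292 -0.   ]
 [ 0.     0.001 -1.   ]]
```

Emit:
arm_command(motion=[[-0.214, -0.698, -0.8, 0, -1], [-0.205, -0.669, -0.8, 0, -1], [-0.176, -0.574, -0.9, 0, -1], [-0.147, -0.478, -0.9, 0, -1], [-0.123, -0.4, -0.9, 0, -1], [-0.1, -0.325, -0.95, 0, -1], [-0.068, -0.22, -1.0, 0, -1], [-0.044, -0.143, -1.0, 0, -1], [0, 0, -0.4, 0, -1], [0, 0, 0, 0, -1]])

```text
clock: 11.25
ee_pos: [0.4954, -0.0924, 0.1432]
eef_rot: [[0.293, 0.956, 0.002], [0.956, -0.294, 0.003], [0.004, 0.001, -1.0]]
contact_force: [-13.8, 3.2, 63.1]
gripper_width: 0.0007
grasp_force: 32.0
```

```bash
python3 - <<'E'
from h import *
s=sense();print(H(s["ee_pos"]),s["contact_force"],s["eef_rot"].round(3))
im,P=cam("side");cv2.imwrite("pics/s3.png",cv2.resize(im[120:290,170:340,::-1],None,fx=3.5,fy=3.5))
E
```

```text
[  1.92970811 -89.51406958 143.16495073] [-13.81006556   3.19793955  63.14160008] [[ 0.293  0.956  0.002]
 [ 0.956 -0.294  0.003]
 [ 0.004  0.001 -1.   ]]
```

View pics/s3.png

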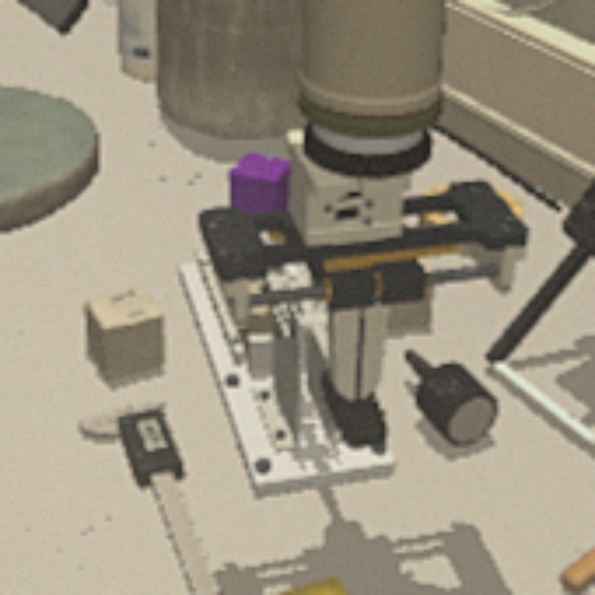

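The handle at (355,415) is level and against its stop, with 63 N at the tool. I back off straight up.

Emit:
arm_command(motion=[[0, 0, 0.5, 0, -1], [0, 0, 1, 0, -1], [0, 0, 3, 0, -1], [0, 0, 4, 0, -1], [0, 0, 4, 0, -1], [0, 0, 4, 0, -1], [0, 0, 4, 0, -1], [0, 0, 4, 0, -1], [0, 0, 0, 0, -1], [0, 0, 0, 0, -1], [0, 0, 0, 0, -1]])

```text
clock: 12.4
ee_pos: [0.495, -0.0921, 0.3838]
eef_rot: [[0.292, 0.956, -0.002], [0.956, -0.292, 0.0], [-0.001, -0.002, -1.0]]
contact_force: [0.3, 0.0, -1.0]
gripper_width: 0.0006
grasp_force: 0.0
```

```bash
python3 - <<'E'
from h import *
s=sense();print(H(s["ee_pos"]),s["contact_force"])
im,P=cam("side");cv2.imwrite("pics/s4.png",cv2.resize(im[120:290,170:340,::-1],None,fx=3.5,fy=3.5))
for n in ("scene","side"):
    im,P=cam(n);h=H(P)
    m=(h[...,2]>56)&(h[...,2]<68)&(abs(h[...,0])<35)&(h[...,1]>85)&(h[...,1]<200)&(im.min(-1)>60)
    print(n,np.percentile(h[m],[2,50,98],0).round(1))
    g=(abs(h[...,0])<20)&(h[...,1]<-60)&(h[...,1]>-140)&(h[...,2]>80)&(h[...,2]<250); print("grip z",np.percentile(h[g][:,2],[5,50,95]) if g.any() else None)
E
```

```text
[  1.50367855 -89.34105645 383.77688266] [ 0.34028672  0.00947871 -0.97101319]
scene [[-25.4  95.5  58.3]
 [-13.8 120.2  63.8]
 [ 23.9 145.9  66. ]]
grip z [108.75293304 119.44279876 121.53415307]
side [[-22.   91.   56.6]
 [-11.5 115.   59.4]
 [ 24.9 142.9  65.9]]
grip z [103.89482012 115.75481377 117.91753779]
```

View pics/s4.png

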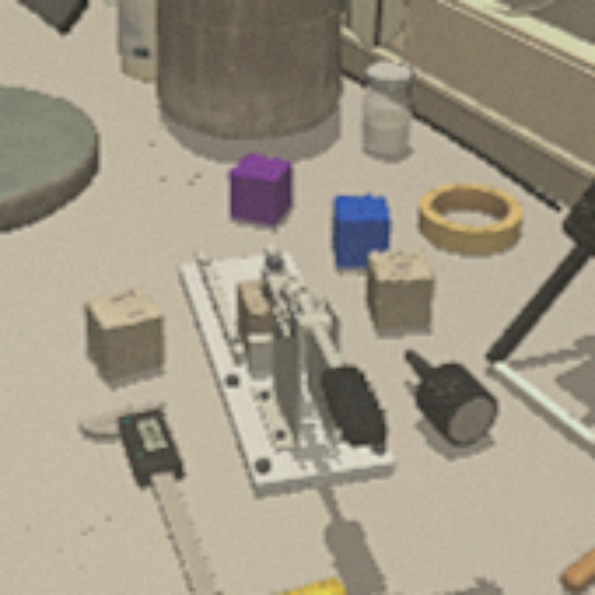

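The handle is level at (355,405) with its grip top at about 119 mm. The arm is down with the pad at (275,265) over the cube, the bystanders are where they were, and the robot is clear.

```bash
python3 -c "
from bench import close_job
print(close_job())"
```

```text
the job is handed in; nothing more can be done
None
```

The job is handed in (`close_job` gave no verdict): by the cameras the cube is home against the stop, the handle is locked level with the arm down on the cube, no bystander moved visibly, and the robot is clear; pad force was not measured.

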